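Find the high spot of a bowed spindle in V-blocks with a dial indicator

TASK

The hand-wheel spindle lying in the V-blocks is bowed: lower the indicator head by its top knob until the plunger rides on the spindle and the needle stands in the green arc, about four o'clock. Then turn the spindle in the V-blocks by its hand wheel, holding the wheel lightly, until the high spot of the bow is under the plunger (the needle at its furthest clockwise), and leave it there with the plunger still on it, ready for straightening. Do not run the plunger to the end of its travel, do not lift or force the spindle out of the V-blocks, and leave the things lying around alone.

Things in the scene. Friction and masses are not known exactly. Their poses are not given: they have to be found in the camera images.
- gauge: Runout gauge, fixed to the table: dark granite plate 165 x 250 mm, top 28 mm high; two steel V-blocks 60 x 20 mm at y = -94 and +94 mm, tops 69 mm high; grey tower 160 mm high behind. Origin on the table straight under the plunger; x points from the dial to the tower, y along the spindle (left, seen from the robot), z up.
- axis (a point): Point of the gauge on the axis of the seated spindle, straight under the plunger, 70 mm above the table. Here the spindle is bowed by 2 mm: its top is 77 mm (low spot) to 81 mm (high spot) above the table, following the cosine of the angle from the high spot. On which side the high spot lies is not known; it never starts within 40 degrees of the top.
- head (a joint): Height of the measuring head (knob, dial and plunger) on the tower's vertical slide: 0 = fully up, grows downward, in m, to 0.045. The slide is stiff (about 8 N of friction) and stays where it is left.
- knob (a point): Centre of the black round knob on top of the head: 26 mm diameter, 22 mm high, axis vertical, 48 mm behind the plunger, on a 13 mm stem. Grip it and push straight down to lower the head, pull to raise it. The dial (68 mm diameter, 24 mm thick) stands in front of it, the dial's top 15 mm below the knob's centre.
- plunger: Sprung plunger of the indicator, 5 mm diameter, hanging from the dial, with a 6 mm ball end; origin at the ball's lowest point, so on the surface it rides on; 105 mm above the table with the head fully up. It pushes back with about 0.8 N at first touch, 1.7 N at the end of its 12 mm travel; the hard stop there must not be reached.
- needle (a joint): Red needle of the dial, rad: 0 = twelve o'clock with the plunger free, grows clockwise seen from the front (robot's side) as the plunger is pushed in; a full turn is 16 mm of plunger travel (0.3927 rad per mm), end of travel at 4.71. Green arc: three o'clock (1.57) to five o'clock (2.62). It swings 1.57 rad over a turn of the spindle.
- spindle: Steel spindle, 18 mm diameter, 272 mm long, about 0.75 kg, lying loose in the V-blocks; it turns there with little friction and stays where left. Origin on its axis midway between the V-blocks, y along the axis; z points to the white paint mark on the wheel's rim, which says nothing about the bow. Collars keep it within 2 mm along the V-blocks.
- wheel (a point): Centre of the spindle's black knurled hand wheel, 140 mm to the -y side of its origin: 64 mm diameter, 16 mm wide along the axis, 26 mm hub on the inner side, 28 mm free between wheel and V-block, open outside. Pinch the rim across its width from above with a light grip, 3 to 6 N; over 25 N of the fingers on the spindle damages it.
- mallet: Rawhide mallet, 68 x 237 x 56 mm, lying behind the gauge; bystander.
- wax: Yellow block of beeswax, 30 x 46 x 18 mm, lying in front of the gauge; bystander.
- spool: Spool of rust-red thread, 34 mm diameter, 32 mm high, standing near the gauge; bystander.
- block: Dark brown hardwood setting block, 45 x 75 x 24 mm, lying to the right of the gauge; bystander.

How it is judged:
By the outcome, as a careful person would: the job done as asked, in the order asked, and still so for the second after the job is handed in, with the robot touching nothing.
It also fails if it takes over 72 s, if anything falls off the work surface, if the arm or the gripper's body presses on something with over 40 N, if the wrist force passes 120 N, or if a joint passes its speed limit or range.

ROBOT

A 6-joint arm with a two-finger parallel gripper is mounted at the origin on a cart in front of the work surface, level with it; the furniture and walls round the work are solid. World frame = base frame: x ahead of the robot, y to its left, z up, the work surface at z = 0. Lengths are in mm, angles in rad, forces in N, time in s.
With the tool pointing down it reaches from about 375 to 925 mm from the base axis. Payload 5.7 kg.
Tool frame: the origin (TCP) lies midway between the tips of the shut fingers; the grasp point (between the pads) lies 19 mm behind it (arm.pinch_z is the z of the grasp point in the tool frame, in mm); z points along the fingers, y is the line along which they close (so a half turn about z gives the same grasp; the last joint's range is limited). The gripper opens to 88 mm and grips with 3 to 60 N. Pads are 20 mm wide; open, the fingers measure 115 mm over their backs; the gripper's body (75 mm by 178 mm) begins 61 mm behind the grasp point.
Start: joints at [1.189, 0.359, 1.51, -0, 1.272, -0.115], TCP at [158.181, 578.741, 222.623] pointing down, gripper open.
Joint ranges: [-2.97, 2.97], [-1.01, 2.36], [0.21, 2.38], [-0.96, 4.11], [0.2, 2.71], [-2.98, 2.98]. Speed limits (rad/s): [2.39, 2.39, 3.14, 3.14, 3.14, 3.14].

INTERFACE

Orientations are given as a 3x3 rotation matrix whose columns are the frame's x, y, z axes.
In Python, from bench import arm, snapshot, camera_info gives the robot as it stands.
- The arm moves only by the tool servo_tool, never from a script. Its argument "plan" is a list that holds one entry, the list of rows, each a list of 5 numbers: the opening, from 0 (shut) to 1 (fully open), then the shift along the tool's x, y, z in cm, then the turn about the tool's z in degrees. A call has 1 to 8 rows; each row is the pose to reach, as a shift and turn from the pose commanded when the call began, along the tool's axes at that moment; what a row does not reach only later rows make up. A row lasts 1/10 s, in which the tool goes at most 50 mm and 8.59 degrees, less where a joint would pass 70% of its speed; a pose out of reach is approached as far as the arm can. A call with a gripper value outside its range is refused whole. The fingers move at their own pace and stop on an object; "force" is the grip in N (left out, the last holds). Time passes only in rows, so rows that repeat a pose let the fingers close. It gives the time, the measured TCP pose, the force, the opening and the grip force at its end, in the units of the state.
- arm.get_obs(): the state, without advancing time (a new reading comes with each control period).
- snapshot(name): name is "side" or "top"; returns the picture (400x640x3 uint8, red, green, blue); there is no depth.
- camera_info(name): a dict with "intrinsics" (3x3 intrinsics, pixels), "view" (4x4, takes a point from world to camera coordinates). Camera axes: x right, y down, z forward; pixel columns grow to the right and rows downward; lengths in mm; the calibration is good to about 2 mm. A picture is of the moment at which its call begins. camera_info takes no time and is no camera call.
- arm.close_job(): hands the job in; it is judged then, once.
The state is a dict: "t": time; "joints": joint angles; "qd": joint speeds; "tau": joint torques, N m; "position": TCP position; "ee_rot": TCP orientation; "wrist_force": force on the tool from outside, world axes, zero at the start; "moment": the same for the moment, N m; "width": finger opening in mm; "gripper_force": force on a finger pad.
Only numpy, scipy, OpenCV 4.12 (cv2) and the standard library are available. Lean on these libraries where they do the work, as an engineer would, in place of code of your own. Each camera call takes 0.05 s, during which the arm holds its last target. There are 200 camera calls.

## Working session

There is one attempt and no reset: what is moved stays moved. The work goes in short steps, Python scripts to look and compute and a tool call to move; the robot and the scene stay as the last step left them, time stands still between calls to the robot, and variables do not carry over. Pictures are saved under pics/ and viewed, at most 10 in all, crops included, and the job is handed in when it is done.

Besides the shell and the picture viewer there is one more tool, called after "Call:" as a command line: name --argument value ..., lists and objects as JSON in quotes. servo_tool: Moves the arm, as the interface text tells. Its arguments: {"type":"object","properties":{"plan":{"type":"array","items":{"type":"array","items":{"type":"array","items":{"type":"number"}}}},"force":{"type":"number"}},"required":["plan"]}

```bash
mkdir -p pics; ls
python3 - <<'E'
from bench import arm,snapshot,camera_info
import cv2,numpy as np
for n in("side","top"):
    cv2.imwrite(f"pics/{n}0.png",snapshot(n)[:,:,::-1]); c=camera_info(n); print(n,np.round(c["intrinsics"],1).tolist(),np.round(c["view"],4).tolist())
o=arm.get_obs(); print(o["t"],o["position"],np.round(o["ee_rot"],3).tolist(),o["width"],arm.pinch_z)
E
```

```text
pics
side [[479.8, 0.0, 313.8], [0.0, 479.8, 198.4], [0.0, 0.0, 1.0]] [[-0.9815, -0.1912, -0.0122, 554.3873], [-0.0989, 0.5601, -0.8225, 148.8317], [0.164, -0.8061, -0.5686, 1135.7239], [0.0, 0.0, 0.0, 1.0]]
top [[439.7, 0.0, 323.2], [0.0, 439.7, 194.2], [0.0, 0.0, 1.0]] [[0.0022, -1.0, 0.0072, 36.8312], [-0.9899, -0.0032, -0.1415, 605.2618], [0.1415, -0.0068, -0.9899, 1113.2736], [0.0, 0.0, 0.0, 1.0]]
0.1 [157.96604543 578.20316887 221.91528881] [[-0.965, 0.264, -0.001], [0.264, 0.965, -0.002], [0.0, -0.002, -1.0]] 87.67743242516907 -18.700000000000003
```

View pics/side0.png

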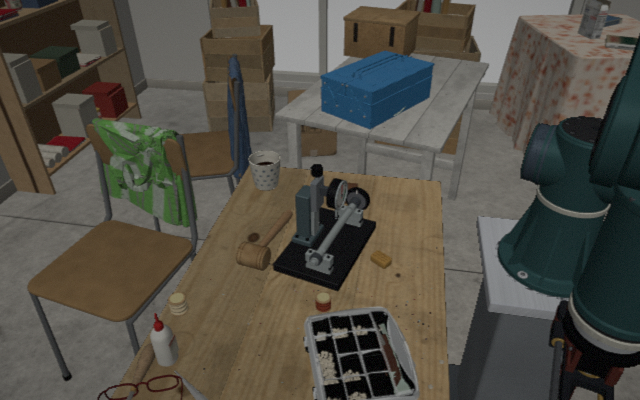

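View pics/top0.png

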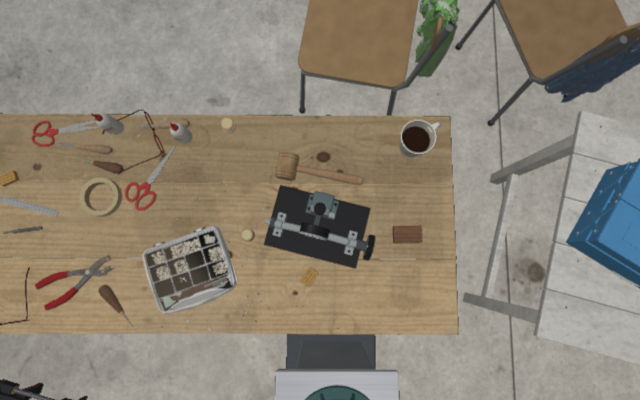

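The gauge sits near top px (318,225), with the wheel on the right at (370,246). In the side view the knob is at (317,170) and the dial is at about (340,190). I'll enlarge both.

Run:
```python
import cv2,numpy as np
a=cv2.imread("pics/side0.png")[155:290,265:400]; b=cv2.imread("pics/top0.png")[175:275,255:390]
a=cv2.resize(a,None,fx=4.4,fy=4.4,interpolation=cv2.INTER_CUBIC)
cv2.imwrite("pics/c1.png",a)
cv2.imwrite("pics/c2.png",cv2.resize(b,None,fx=5.9,fy=5.9,interpolation=cv2.INTER_CUBIC))
```

```text
(no output)
```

View pics/c1.png

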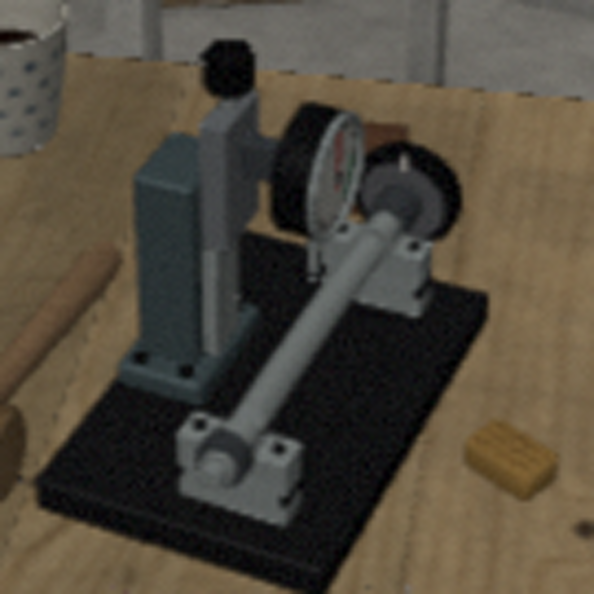

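View pics/c2.png

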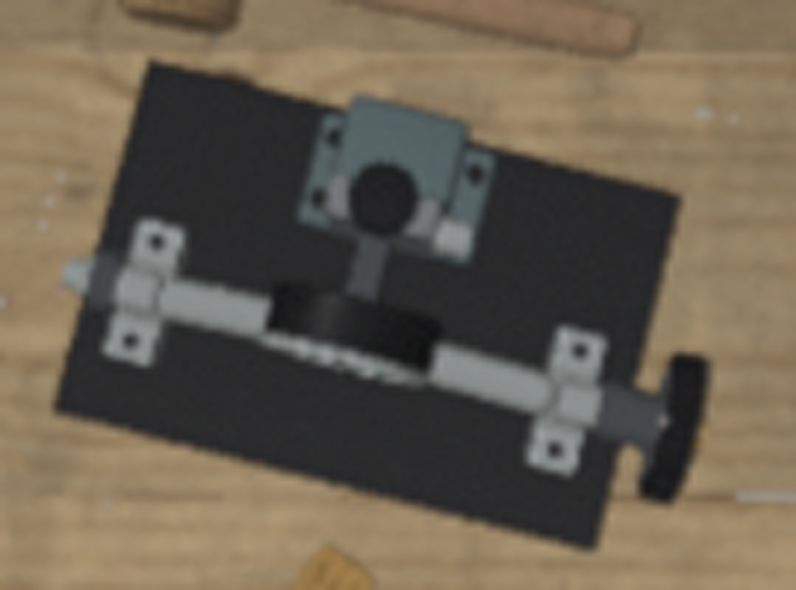

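```bash
cat > h.py <<'E'
import numpy as np,cv2
from bench import arm,snapshot,camera_info
C={n:(lambda c:(np.array(c["intrinsics"]),np.array(c["view"])))(camera_info(n)) for n in("side","top")}
P={n:K@V[:3] for n,(K,V) in C.items()}
def tri(s,t):
    X=cv2.triangulatePoints(P["side"],P["top"],np.array(s,float).reshape(2,1),np.array(t,float).reshape(2,1));return (X[:3]/X[3]).ravel()
def proj(n,X):
    x=P[n]@np.append(X,1);return x[:2]/x[2]
def atz(n,p,z):
    M=P[n][:,[0,1,3]]+0; M[:,2]+=P[n][:,2]*z; x=np.linalg.solve(M,[*p,1]);return x[:2]/x[2]
sc=lambda u,v:(265+u/4.4,155+v/4.4)
tc=lambda u,v:(255+u/5.9,175+v/5.9)
E
python3 - <<'E'
from h import *
k=tri(sc(229,68),tc(383,199));print("knob",k)
w=tri(sc(408,193),tc(677,428));print("wheel",w)
e=tri(sc(213,463),tc(75,275));print("end",e)
c=np.array([atz("top",tc(*p),28) for p in((150,62),(680,197),(595,548),(57,408))]);print(c)
m=c.mean(0);d=(c[0]+c[3]-c[1]-c[2])/2;yaw=np.arctan2(-d[0],d[1]);print("ctr",m,"yaw",yaw,np.degrees(yaw))
d=e-w;print("spindle yaw",np.degrees(np.arctan2(-d[0],d[1])),np.linalg.norm(d))
print("V",[atz("top",tc(*p),69) for p in((158,242),(128,341),(581,351),(552,450))])
E
```

```text
knob [546.26985447  46.89480295 222.49706628]
wheel [464.74789522 -79.13034847  69.8659176 ]
end [529.85691457 178.84729841  76.96565978]
[[630.22181358 152.71553594]
 [569.53797803 -86.44324426]
 [413.74008221 -46.91150299]
 [474.54195981 191.47100588]]
ctr [522.01045841  52.70794864] yaw -0.2491139777866626 -14.273179544891509
spindle yaw -14.16464359464453 266.1617121804159
V [array([544.77808498, 144.23987861]), array([502.06960045, 156.45942313]), array([498.29060057, -38.27953963]), array([456.03800807, -25.55316931])]
```

Call:
servo_tool --plan '[[[1, 0, 0, -4, -1], [1, -5, -4, -4, -1], [1, -9, -7, -4, -1], [1, -13, -10.5, -4, -1], [1, -17, -13.5, -4, -1], [1, -21, -16.5, -4, -1], [1, -25, -20, -4, -1], [1, -29, -23, -4, -1]]]'

```text
t: 0.9
position: [365.5, 294.7, 262.5]
ee_rot: [[-0.969, 0.246, -0.0], [0.246, 0.969, -0.0], [0.0, -0.0, -1.0]]
wrist_force: [-0.3, 1.2, -0.1]
width: 88.0
gripper_force: 0.0
```

Call:
servo_tool --plan '[[[1, -4, -3.3, 0, 0], [1, -8, -6.6, 0, 0], [1, -12, -10, 0, 0], [1, -16, -13.3, 0, 0], [1, -20, -16.6, 0, 0], [1, -22.1, -18.4, 0, 0], [1, -22.1, -18.4, 0, 0]]]'

```text
t: 1.6
position: [536.6, 59.8, 262.2]
ee_rot: [[-0.968, 0.251, 0.001], [0.251, 0.968, -0.002], [-0.001, -0.001, -1.0]]
wrist_force: [-0.9, 0.2, -0.4]
width: 87.8
gripper_force: 0.0
```

Run:
```python
from h import *
s=snapshot("side")[:,:,::-1];t=snapshot("top")[:,:,::-1]
r=lambda i:cv2.resize(i,None,fx=4,fy=4,interpolation=cv2.INTER_CUBIC)
cv2.imwrite("pics/k1.png",np.hstack([r(s[110:250,280:380]),r(t[150:290,270:370])]))
o=arm.get_obs();print(o["t"],o["position"],o["ee_rot"][:,1],o["wrist_force"])
```

```text
1.7 [533.6187897   63.24356127 262.0427722 ] [ 2.48782327e-01  9.68559421e-01 -3.30447230e-05] [-1.42391374  0.45930329  0.38545162]
```

View pics/k1.png

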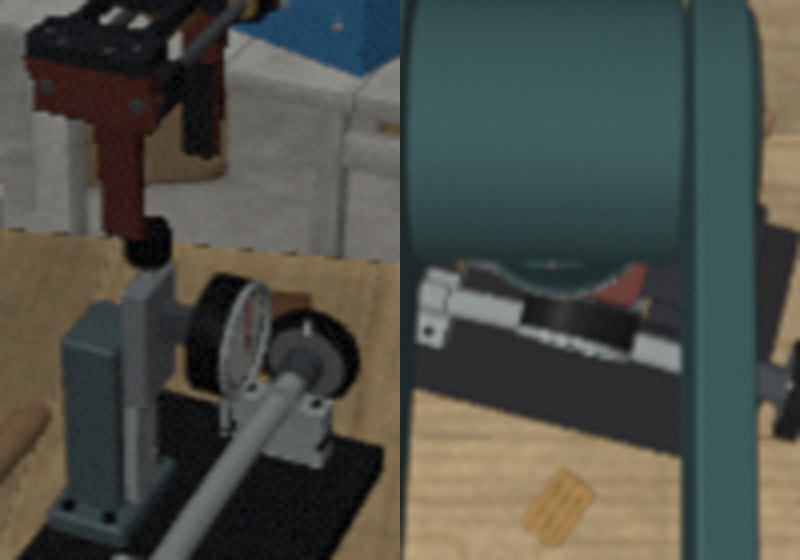

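The open gripper hangs above the knob (left picture: knob at about (148,240), near finger tip at (125,235)). The dial stays visible to the side camera. I'll let it settle.

Call:
servo_tool --plan '[[[1, 0, 0, 0, 0], [1, 0, 0, 0, 0], [1, 0, 0, 0, 0]]]'

```text
t: 2.0
position: [533.2, 64.8, 262.8]
ee_rot: [[-0.969, 0.245, -0.0], [0.245, 0.969, 0.0], [0.0, 0.0, -1.0]]
wrist_force: [-0.8, 0.4, -1.5]
width: 87.9
gripper_force: 0.0
```

Call:
servo_tool --plan '[[[1, -1.7, -1.4, 0, 0], [1, -1.7, -1.4, 0, 0], [1, -1.7, -1.4, 2, 0], [1, -1.7, -1.4, 4, 0], [1, -1.7, -1.4, 5, 0], [1, -1.7, -1.4, 5, 0], [1, -1.7, -1.4, 5, 0]]]'

```text
t: 2.7
position: [547.0, 46.3, 213.1]
ee_rot: [[-0.969, 0.246, 0.0], [0.246, 0.969, -0.0], [-0.0, 0.0, -1.0]]
wrist_force: [-0.3, -0.6, -0.8]
width: 88.2
gripper_force: 0.0
```

Call:
servo_tool --plan '[[[0.2, 0, 0, 0, 0], [0.2, 0, 0, 0, 0], [0.2, 0, 0, 0, 0], [0.2, 0, 0, 0, 0], [0.2, 0, 0, 0, 0], [0.2, 0, 0, 0, 0], [0.2, 0, 0, 0, 0]]]' --force 25

```text
t: 3.4
position: [546.9, 46.0, 212.7]
ee_rot: [[-0.969, 0.247, -0.0], [0.247, 0.969, -0.0], [0.0, -0.0, -1.0]]
wrist_force: [0.3, -0.0, -0.2]
width: 35.2
gripper_force: 0.0
```

Call:
servo_tool --plan '[[[0.1, 0, 0, 0, 0], [0.1, 0, 0, 0, 0], [0.1, 0, 0, 0, 0], [0.1, 0, 0, 0, 0]]]' --force 25

```text
t: 3.8
position: [547.1, 46.8, 212.6]
ee_rot: [[-0.969, 0.247, 0.0], [0.247, 0.969, 0.001], [-0.0, 0.001, -1.0]]
wrist_force: [1.9, 5.4, -1.1]
width: 25.7
gripper_force: 25.0
```

```bash
cat >> h.py <<'E'
X=np.array([.9694,-.2453,0]);Y=np.array([.2453,.9694,0]);Z=np.array([0,0,1.])
def dial(zc,x=-12,n=2,dx=(0,0),A=np.array([500.3,59.2,0])):
    c=A+x*X+zc*Z; R=34
    im=np.mean([snapshot("side") for _ in range(n)],0).astype(np.float32)
    src=np.float32([proj("side",c+R*(a*-Y+b*Z))+np.array(dx) for a,b in((-1,1),(1,1),(1,-1),(-1,-1))])
    H=cv2.getPerspectiveTransform(src,np.float32([[0,0],[300,0],[300,300],[0,300]]))
    return cv2.warpPerspective(im,H,(300,300),flags=cv2.INTER_CUBIC),src,im
def show(name,u,im,src):
    x0,y0=int(src[:,0].min())-8,int(src[:,1].min())-8
    c=cv2.resize(im[y0:y0+50,x0:x0+50],(600,600),interpolation=cv2.INTER_CUBIC)
    b=c.copy()
    q=((src-[x0,y0])*12).astype(np.int32)
    cv2.polylines(b,[q.reshape(-1,1,2)],True,(255,0,255))
    cv2.imwrite(name,np.clip(np.hstack([cv2.resize(b,(400,400)),cv2.resize(u,(400,400))]),0,255)[:,:,::-1])
E
python3 - <<'E'
from h import *
u,s,im=dial(173); show("pics/d1.png",u,im,s); print(proj("side",np.array([488.7,62.1,173])), arm.get_obs()["wrist_force"]); np.save("ref.npy",im)
E
```

```text
[341.1150187  195.27543955] [ 1.89850733  6.07187259 -0.97815437][ WARN:0@1.047] global loadsave.cpp:1063 imwrite_ Unsupported depth image for selected encoder is fallbacked to CV_8U.
```

View pics/d1.png

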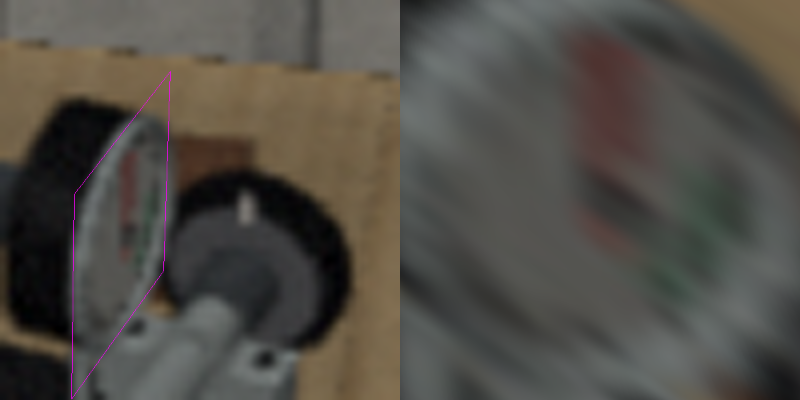

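The needle (red, warped (610,100)) stands at 12, the green arc is at lower right and the hub is at about (605,185). I'll shift the quad by (+0.2,-0.9) px, then push down.

Call:
servo_tool --plan '[[[0.1, 0, 0.05, 0.2, 0], [0.1, 0, 0.05, 0.6, 0], [0.1, 0, 0.05, 1.0, 0], [0.1, 0, 0.05, 1.4, 0], [0.1, 0, 0.05, 1.8, 0], [0.1, 0, 0.05, 2.2, 0], [0.1, 0, 0.05, 2.4, 0], [0.1, 0, 0.05, 2.4, 0]]]'

```text
t: 4.7
position: [547.1, 46.7, 188.9]
ee_rot: [[-0.969, 0.247, 0.0], [0.247, 0.969, 0.0], [-0.0, 0.0, -1.0]]
wrist_force: [-0.1, 4.3, 2.5]
width: 25.5
gripper_force: 25.0
```

```bash
cat >> h.py <<'E'
def needle(zc,n=2,im=None,A=np.array([500.3,59.2,0])):
    if im is None: im=np.mean([snapshot("side") for _ in range(n)],0).astype(np.float32)
    red=np.maximum(0,im[:,:,0]-np.maximum(im[:,:,1],im[:,:,2])).astype(np.float32)
    c=A-12*X+zc*Z; d=np.array([.2,-.9]); r=np.arange(6,24,1.)
    th=np.radians(np.arange(-40,320,2)); S=[]
    for t in th:
        u=np.array([proj("side",c+k*(np.sin(t)*-Y+np.cos(t)*Z))+d for k in r],np.float32)
        S.append(cv2.remap(red,u[:,0].copy(),u[:,1].copy(),cv2.INTER_LINEAR).mean())
    S=np.array(S); i=S.argmax(); m=S>0.8*S[i]; m&=abs(th-th[i])<1
    a=np.degrees((th[m]*(S[m]-.8*S[i])).sum()/(S[m]-.8*S[i]).sum())
    return round(float(a),1),round(float(S[i]),1),im
E
python3 - <<'E'
from h import *
print(needle(173,im=np.load("ref.npy"))[:2])
o=arm.get_obs();z=o["position"][2];print(o["t"],o["position"],o["wrist_force"],o["width"])
print(needle(173-(212.6-z))[:2]);print(arm.get_obs()["position"],arm.get_obs()["wrist_force"])
E
```

```text
(0.1, 21.5)
4.7 [547.11992757  46.74642495 188.85112995] [-0.12833533  4.26897678  2.48798892] 25.520721897094127
(-4.8, 24.0)
[547.13882004  46.74874455 188.86153784] [-0.04738126  5.06456123  3.0882203 ]
```

Call:
servo_tool --plan '[[[0.1, 0, 0, 0.2, 0], [0.1, 0, 0, 0.4, 0], [0.1, 0, 0, 0.6, 0], [0.1, 0, 0, 0.6, 0]]]'

```text
t: 5.2
position: [547.2, 46.7, 182.9]
ee_rot: [[-0.969, 0.247, 0.0], [0.247, 0.969, 0.0], [-0.0, 0.0, -1.0]]
wrist_force: [0.8, 5.0, 4.5]
width: 25.5
gripper_force: 25.0
```

Run:
```python
from h import *
z=arm.get_obs()["position"][2]; zc=173-(212.6-z)
a,s,im=needle(zc);print(z,a,s,arm.get_obs()["wrist_force"])
np.save("i2.npy",im)
for d in(-1,1): print(needle(zc+d,im=im)[:2])
```

```text
182.91147291242174 98.8 18.4 [-0.45482238  4.59235717  4.39427684]
(94.7, 18.3)
(103.2, 18.0)
```

Call:
servo_tool --plan '[[[0.1, 0, 0, 0.1, 0], [0.1, 0, 0, 0.1, 0], [0.1, 0, 0, 0.1, 0]]]'

```text
t: 5.6
position: [547.2, 46.8, 182.0]
ee_rot: [[-0.969, 0.247, 0.0], [0.247, 0.969, 0.0], [-0.0, 0.0, -1.0]]
wrist_force: [0.2, 5.0, 4.7]
width: 25.5
gripper_force: 25.0
```

Call:
servo_tool --plan '[[[0.5, 0, 0, 0, 0], [0.5, 0, 0, 0, 0], [0.5, 0, 0, 0, 0], [0.5, 0, 0, 0, 0]]]'

```text
t: 6.0
position: [546.9, 46.0, 181.4]
ee_rot: [[-0.969, 0.247, -0.001], [0.247, 0.969, -0.001], [0.0, -0.001, -1.0]]
wrist_force: [0.2, -0.9, 0.3]
width: 43.9
gripper_force: 0.0
```

Run:
```python
from h import *
o=arm.get_obs();z=o["position"][2];print(o["width"],z,o["wrist_force"]); zc=173-(212.6-181.9)
a,s,im=needle(zc);print(z,a,s)
u,sr,im=dial(zc,dx=(.2,-.9));show("pics/d2.png",u,im,sr)
```

```text
43.86360950767826 181.36495213899738 [ 0.21460988 -0.85306452  0.28292695]
181.36495213899738 117.4 22.1[ WARN:0@2.011] global loadsave.cpp:1063 imwrite_ Unsupported depth image for selected encoder is fallbacked to CV_8U.
```

View pics/d2.png

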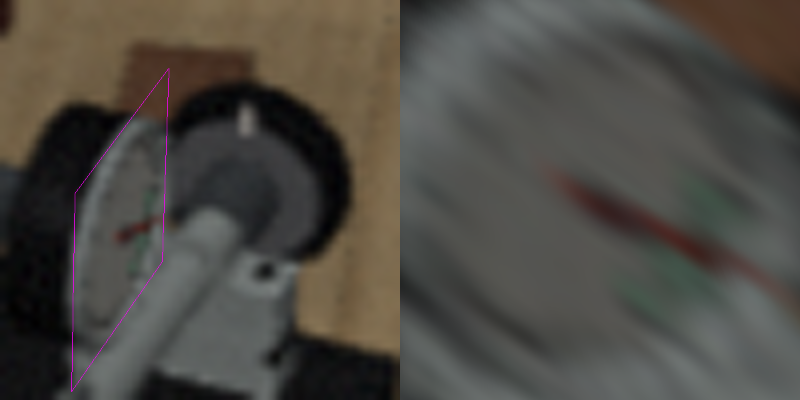

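The needle sits in the green arc at about four o'clock (117°) with the knob released. Next, lift and go over the wheel.

Call:
servo_tool --plan '[[[0.5, 0, 0, -4, 0], [0.5, 0, 0, -8, 0], [0.45, 1, -3, -8, 0], [0.4, 3, -7, -8, 0], [0.35, 4.3, -11, -8, 0], [0.32, 4.8, -14, -8, 0], [0.32, 4.8, -14, -8, 0], [0.32, 4.8, -14, -8, 0]]]'

```text
t: 7.0
position: [466.1, -77.6, 261.8]
ee_rot: [[-0.969, 0.249, 0.001], [0.249, 0.969, 0.0], [-0.001, 0.0, -1.0]]
wrist_force: [-0.1, 0.7, 0.2]
width: 28.3
gripper_force: 0.0
```

Call:
servo_tool --plan '[[[0.32, 0, 0, 4, 0], [0.32, 0, 0, 8, 0], [0.32, 0, 0, 12, 0], [0.32, 0, 0, 14, 0], [0.32, 0, 0, 14, 0], [0.32, 0, 0, 14, 0]]]'

```text
t: 7.6
position: [466.7, -76.6, 121.8]
ee_rot: [[-0.969, 0.246, -0.0], [0.246, 0.969, 0.0], [0.0, 0.0, -1.0]]
wrist_force: [-0.3, -0.6, -0.0]
width: 28.1
gripper_force: 0.0
```

Run:
```python
from h import *
s=snapshot("side")[:,:,::-1];t=snapshot("top")[:,:,::-1]
r=lambda i:cv2.resize(i,None,fx=5,fy=5,interpolation=cv2.INTER_CUBIC)
cv2.imwrite("pics/w1.png",np.hstack([r(s[150:250,320:400]),r(t[200:300,320:400])]))
o=arm.get_obs();print(o["t"],o["position"],o["width"],o["wrist_force"],proj("side",o["position"]),proj("side",[465.4,-77.8,102]))
print(needle(142.3)[:2])
```

```text
7.7 [467.55682828 -77.26486889 122.98439296] 27.991458816826313 [ 0.55161535  0.25906118 -0.14239611] [357.11714086 181.7661044 ] [357.6652364  188.70177225]
(117.4, 22.2)
```

View pics/w1.png

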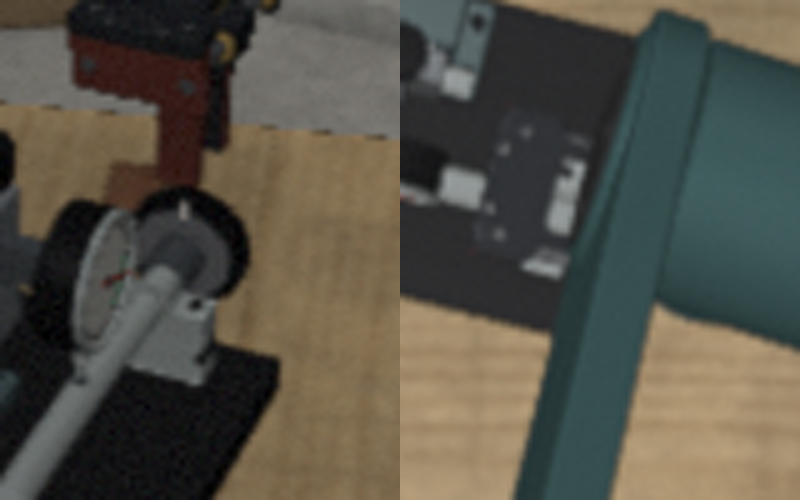

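The near finger hangs on the inner side just above the rim (left picture, (182,180)); the wheel top is at (188,190). Lowering over the rim.

Call:
servo_tool --plan '[[[0.32, 0.1, -0.1, 0.5, 0], [0.32, 0.1, -0.1, 1.2, 0], [0.32, 0.1, -0.1, 1.8, 0], [0.32, 0.1, -0.1, 2.5, 0], [0.32, 0.1, -0.1, 3.2, 0], [0.32, 0.1, -0.1, 3.2, 0]]]' --force 4

```text
t: 8.4
position: [463.9, -77.8, 88.5]
ee_rot: [[-0.969, 0.247, -0.002], [0.247, 0.969, 0.001], [0.002, 0.0, -1.0]]
wrist_force: [-0.6, -0.5, 0.4]
width: 28.1
gripper_force: 0.0
```

Call:
servo_tool --plan '[[[0.1, 0, 0, 0, 0], [0.1, 0, 0, 0, 0], [0.1, 0, 0, 0, 0], [0.1, 0, 0, 0, 0]]]' --force 4

```text
t: 8.8
position: [464.9, -78.1, 89.7]
ee_rot: [[-0.969, 0.247, 0.0], [0.247, 0.969, -0.0], [-0.0, -0.0, -1.0]]
wrist_force: [0.6, 0.1, -2.4]
width: 15.7
gripper_force: 4.0
```

Call:
servo_tool --plan '[[[0.1, 0.3, 0, 0.02, 0], [0.1, 0.6, 0, 0.07, 0], [0.1, 0.89, 0, 0.16, 0], [0.1, 0.89, 0, 0.16, 0], [0.1, 0.89, 0, 0.16, 0]]]'

```text
t: 9.3
position: [456.2, -76.0, 88.2]
ee_rot: [[-0.969, 0.247, 0.0], [0.247, 0.969, -0.0], [-0.0, -0.0, -1.0]]
wrist_force: [3.0, -1.6, 0.4]
width: 16.3
gripper_force: 4.0
```

Run:
```python
from h import *
print(needle(142.3,4)[:2]);o=arm.get_obs();print(o["position"],o["wrist_force"],o["gripper_force"])
```

```text
(126.6, 21.0)
[456.26246929 -76.0327413   88.14250248] [ 1.76069482 -0.86902557  2.28015878] 4.00060772895813
```

Right direction: the needle moved further clockwise. Continue.

Call:
servo_tool --plan '[[[0.1, 0.3, 0, 0.14, 0], [0.1, 0.6, 0, 0.32, 0], [0.1, 0.85, 0, 0.51, 0], [0.1, 0.85, 0, 0.51, 0], [0.1, 0.85, 0, 0.51, 0]]]'

```text
t: 10.0
position: [446.9, -73.5, 82.5]
ee_rot: [[-0.969, 0.247, -0.002], [0.247, 0.969, 0.0], [0.002, -0.0, -1.0]]
wrist_force: [1.9, -1.1, -2.1]
width: 16.2
gripper_force: 4.0
```

Run:
```python
from h import *
print(needle(142.3,4)[:2]);o=arm.get_obs();print(o["position"],o["wrist_force"],o["gripper_force"])
```

```text
(137.1, 14.0)
[446.93021748 -73.51287485  82.55927739] [ 0.25095846 -0.82671768 -2.81862296] 3.9996742084622383
```

Call:
servo_tool --plan '[[[0.32, 0, 0, 0, 0], [0.32, 0, 0, 0, 0], [0.32, 0, 0, -2.5, 0], [0.32, -1.6, 0, -2.5, 0], [0.32, -3.2, 0, -2.5, 0], [0.32, -3.2, 0, -1, 0], [0.32, -3.2, 0, -0.2, 0], [0.32, -3.2, 0, -0.2, 0]]]'

```text
t: 11.0
position: [477.2, -81.1, 83.8]
ee_rot: [[-0.969, 0.247, -0.003], [0.247, 0.969, 0.001], [0.004, 0.0, -1.0]]
wrist_force: [-0.7, 0.1, -0.1]
width: 27.8
gripper_force: 0.0
```

Run:
```python
from h import *
a,s,im=needle(142.3,4);print(a,s,arm.get_obs()["wrist_force"],arm.get_obs()["position"])
u,sr,im=dial(142.3,dx=(.2,-.9));show("pics/d3.png",u,im,sr)
```

```text
136.7 13.8 [-0.53013517  0.19948706  0.15097551] [478.75233874 -81.63518731  85.24873998][ WARN:0@3.469] global loadsave.cpp:1063 imwrite_ Unsupported depth image for selected encoder is fallbacked to CV_8U.
```

View pics/d3.png

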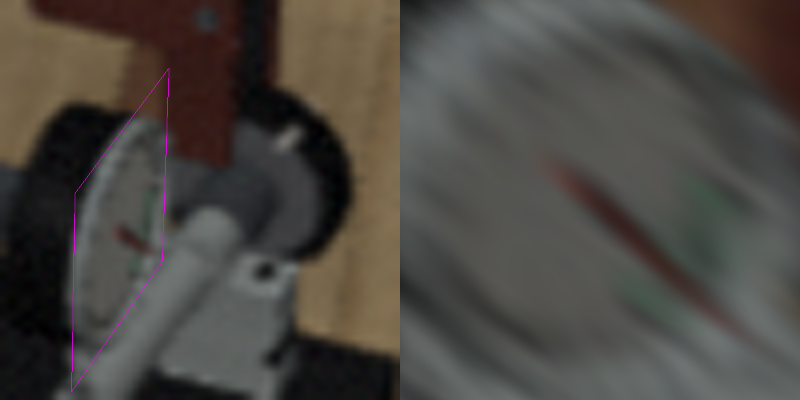

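Call:
servo_tool --plan '[[[0.1, 0, 0, 0, 0], [0.1, 0, 0, 0, 0], [0.1, 0, 0, 0, 0], [0.1, 0, 0, 0, 0]]]' --force 4

```text
t: 11.7
position: [479.1, -81.8, 85.2]
ee_rot: [[-0.969, 0.247, 0.0], [0.247, 0.969, -0.0], [-0.0, -0.0, -1.0]]
wrist_force: [0.2, -0.5, 2.5]
width: 15.9
gripper_force: 4.0
```

```bash
cat >> h.py <<'E'
def mark(im):
    # wheel angle (deg) of white mark, + toward robot (-X); search rim position offset-free at several radii
    g=im.min(2).astype(np.float32); c=np.array([465.4,-77.8,70])+8*Y; th=np.radians(np.arange(-60,120,1)); S=0
    for r in np.arange(23,31,1.):
        u=np.array([proj("side",c+r*(np.sin(t)*-X+np.cos(t)*Z)) for t in th],np.float32)
        S=S+cv2.remap(g,u[:,0].copy(),u[:,1].copy(),cv2.INTER_LINEAR)/8
    i=S.argmax(); m=(S>.5*(S[i]+np.median(S)))&(abs(th-th[i])<.4)
    w=S[m]-.5*(S[i]+np.median(S))
    return round(float(np.degrees((th[m]*w).sum()/w.sum())),1),round(float(S[i]),1)
def look(n=4):
    a,s,im=needle(142.3,n); o=arm.get_obs()
    print("needle",a,s,"mark",mark(im),"pos",np.round(o["position"],1),"F",np.round(o["wrist_force"],1),o["gripper_force"],o["t"])
    return im
E
python3 - <<'E'
from h import *
print(mark(np.load("ref.npy")),mark(np.load("i2.npy")));look()
E
```

```text
Traceback (most recent call last):
  File "h.py", line 45, in mark
    w=S[m]-.5*(S[i]+np.median(S))
      ~^^^
IndexError: boolean index did not match indexed array along axis 1; size of axis is 1 but size of corresponding boolean axis is 180
```

```bash
sed -i 's|cv2.INTER_LINEAR)/8|cv2.INTER_LINEAR).ravel()/8|' h.py
python3 - <<'E'
from h import *
print(mark(np.load("ref.npy")),mark(np.load("i2.npy")));look()
E
```

```text
(-1.1, 101.9) (-1.1, 102.0)
needle 135.7 18.1 mark (28.7, 91.7) pos [479.  -81.8  85.1] F [-0.8 -1.1  3.5] 4.00088332593441 11.9
```

Call:
servo_tool --plan '[[[0.1, 0.3, 0, -0.17, 0], [0.1, 0.6, 0, -0.31, 0], [0.1, 0.6, 0, -0.31, 0], [0.1, 0.6, 0, -0.31, 0]]]'

```text
t: 12.3
position: [473.3, -80.3, 88.2]
ee_rot: [[-0.969, 0.247, 0.001], [0.247, 0.969, -0.0], [-0.001, -0.0, -1.0]]
wrist_force: [2.5, 0.2, -1.7]
width: 16.0
gripper_force: 4.0
```

```bash
python3 -c "
from h import *
look()"
```

```text
needle 151.8 17.5 mark (38.2, 94.8) pos [473.4 -80.3  88.1] F [ 2.4 -0.7 -2. ] 3.997560515999794 12.5
```

Call:
servo_tool --plan '[[[0.1, 0.35, 0, -0.1, 0], [0.1, 0.67, 0, -0.15, 0], [0.1, 0.67, 0, -0.15, 0], [0.1, 0.67, 0, -0.15, 0]]]'

```text
t: 12.9
position: [466.6, -78.5, 89.7]
ee_rot: [[-0.969, 0.247, 0.0], [0.247, 0.969, -0.0], [-0.0, -0.0, -1.0]]
wrist_force: [2.4, -0.7, 0.4]
width: 15.7
gripper_force: 4.0
```

```bash
python3 -c "
from h import *
look()"
```

```text
needle 172.2 16.2 mark (46.9, 100.8) pos [466.8 -78.6  89.6] F [2.9 1.1 0.7] 3.9985325932502747 13.1
```

Call:
servo_tool --plan '[[[0.1, 0.3, 0, 0.02, 0], [0.1, 0.67, 0, 0.09, 0], [0.1, 0.67, 0, 0.09, 0], [0.1, 0.67, 0, 0.09, 0]]]'

```text
t: 13.5
position: [459.3, -76.8, 88.4]
ee_rot: [[-0.969, 0.247, -0.001], [0.247, 0.969, 0.0], [0.001, -0.0, -1.0]]
wrist_force: [1.6, -1.1, -0.3]
width: 16.0
gripper_force: 4.0
```

```bash
python3 -c "
from h import *
np.save('i3.npy',look())"
```

```text
needle 177.3 19.9 mark (58.4, 97.5) pos [459.4 -76.8  88.4] F [ 2.  -2.  -3.9] 3.9943843334913254 13.7
```

Call:
servo_tool --plan '[[[0.1, 0.35, 0, 0.12, 0], [0.1, 0.63, 0, 0.26, 0], [0.1, 0.63, 0, 0.26, 0], [0.1, 0.63, 0, 0.26, 0]]]'

```text
t: 14.1
position: [453.6, -75.2, 86.0]
ee_rot: [[-0.969, 0.247, -0.001], [0.247, 0.969, 0.0], [0.001, -0.0, -1.0]]
wrist_force: [2.6, -0.9, -0.5]
width: 16.1
gripper_force: 4.0
```

```bash
python3 -c "
from h import *
np.save('i4.npy',look())"
```

```text
needle 177.4 19.9 mark (69.3, 111.9) pos [453.7 -75.2  85.9] F [ 1.7 -1.  -0.1] 3.9986028894782066 14.3
```

Call:
servo_tool --plan '[[[0.1, 0.25, 0, 0.18, 0], [0.1, 0.46, 0, 0.32, 0], [0.1, 0.46, 0, 0.32, 0], [0.1, 0.46, 0, 0.32, 0]]]'

```text
t: 14.7
position: [449.3, -74.1, 82.7]
ee_rot: [[-0.969, 0.247, -0.001], [0.247, 0.969, 0.0], [0.001, -0.0, -1.0]]
wrist_force: [2.1, -1.1, -0.3]
width: 15.9
gripper_force: 4.0
```

```bash
python3 -c "
from h import *
im=look();np.save('i5.npy',im)
def pc(f,c):
    im=np.load(f);r=im[:,:,0]-np.maximum(im[:,:,1],im[:,:,2]);g=im[:,:,1]-np.maximum(im[:,:,0],im[:,:,2])
    p=proj('side',np.array([488.7,62.1,c]))+[.2,-.9];print(f,p)
    for w,n in((r,'red'),(g,'grn')):
        ys,xs=np.mgrid[0:400,0:640];k=(w>8)&(abs(xs-p[0])<6)&(abs(ys-p[1])<14)
        print(n,[(int(x),int(y),int(w[y,x])) for y,x in zip(ys[k],xs[k])])
pc('i2.npy',143.3)
for f in('i3.npy','i5.npy'):pc(f,142.3)
"
```

```text
needle 177.5 19.6 mark (77.6, 95.0) pos [449.3 -74.1  82.8] F [ 2.3 -0.3 -0.9] 3.9998915791511536 14.9
i2.npy [341.04945382 205.23264964]
red [(345, 200, 18), (344, 201, 9), (345, 201, 26), (344, 202, 19), (343, 203, 24), (344, 203, 17), (342, 204, 21), (343, 204, 16), (342, 205, 11), (340, 206, 16), (341, 206, 16), (340, 207, 23), (341, 207, 15)]
grn [(343, 206, 10), (343, 207, 11), (343, 208, 9)]
i3.npy [341.04065612 205.59233027]
red [(346, 192, 10), (347, 192, 10), (341, 203, 18), (342, 203, 10), (341, 204, 26), (342, 204, 11), (347, 204, 10), (341, 205, 14), (347, 205, 8), (341, 207, 9), (341, 208, 23), (342, 208, 8), (341, 209, 23), (341, 210, 17), (341, 211, 19), (341, 212, 19), (342, 212, 8), (341, 213, 19), (342, 213, 13), (341, 214, 15), (342, 214, 10)]
grn [(344, 201, 11), (344, 202, 9), (344, 203, 8), (343, 206, 9), (343, 207, 11)]
i5.npy [341.04065612 205.59233027]
red [(341, 203, 18), (342, 203, 9), (341, 204, 26), (342, 204, 12), (341, 205, 16), (341, 207, 10), (341, 208, 22), (342, 208, 9), (341, 209, 23), (341, 210, 20), (341, 211, 17), (341, 212, 19), (341, 213, 19), (341, 214, 15), (342, 214, 11), (341, 215, 8)]
grn [(344, 201, 11), (344, 202, 8), (344, 203, 8), (343, 206, 8), (343, 207, 11), (343, 208, 8)]
```

```bash
sed -i 's/d=np.array(\[.2,-.9\]); r=np.arange(6,24,1.)/d=np.array(D); r=np.arange(7,24,1.)/; s/^def needle/D=[.5,-.4]\ndef needle/' h.py
python3 -c "
import h
from h import *
for D in((.2,-.9),(.5,-.4),(.4,-.4),(.6,-.4)):
    h.D=D;print(D,needle(173,im=np.load('ref.npy'))[0],needle(143.3,im=np.load('i2.npy'))[0],[needle(142.3,im=np.load(f'i{k}.npy'))[0] for k in(3,4,5)])
def red(f,p):
    im=np.load(f);r=im[:,:,0]-np.maximum(im[:,:,1],im[:,:,2]);x,y=int(p[0]),int(p[1]);w=np.maximum(0,r[y-12:y+13,x-3:x+4]-3)
    print(f,[(y-12+i,round(float((w[i]*np.arange(x-3,x+4)).sum()/w[i].sum()),2)) for i in range(25) if w[i].sum()>12])
red('ref.npy',(341,195))
for k in(3,4,5):red(f'i{k}.npy',(341,206))
"
```

```text
(0.2, -0.9) 0.2 99.0 [177.2, 177.3, 177.4]
(0.5, -0.4) -5.4 89.9 [182.6, 183.7, 183.3]
(0.4, -0.4) -3.7 90.8 [180.7, 181.6, 181.3]
(0.6, -0.4) -7.2 88.7 [184.6, 185.9, 185.3]
ref.npy [(185, 342.0), (186, 341.57), (187, 341.52), (188, 341.55), (189, 341.56), (190, 341.51), (191, 341.52), (192, 341.3), (193, 341.26), (197, 341.21)]
i3.npy [(203, 341.32), (204, 341.26), (205, 341.18), (208, 341.21), (209, 341.02), (210, 341.0), (211, 341.23), (212, 341.26), (213, 341.39), (214, 341.38)]
i4.npy [(203, 341.3), (204, 341.27), (205, 341.26), (208, 341.23), (209, 341.02), (210, 341.0), (211, 341.28), (212, 341.23), (213, 341.13)]
i5.npy [(203, 341.3), (204, 341.27), (205, 341.2), (208, 341.23), (209, 341.0), (210, 341.0), (211, 341.25), (212, 341.21), (213, 341.23), (214, 341.41)]
```

The needle has peaked and is flat at about six o'clock. I'll regrip at the top and sweep both ways to find the centre of the peak.

Call:
servo_tool --plan '[[[0.32, 0, 0, 0, 0], [0.32, 0, 0, 0, 0], [0.32, 0, 0, -2.5, 0], [0.32, -1.6, 0, -2.5, 0], [0.32, -1.6, 0, -0.7, 0], [0.32, -1.6, 0, -0.7, 0], [0.32, -1.6, 0, -0.7, 0]]]'

```text
t: 15.6
position: [463.7, -77.7, 89.5]
ee_rot: [[-0.969, 0.247, -0.003], [0.247, 0.969, 0.001], [0.003, 0.0, -1.0]]
wrist_force: [-0.2, 0.3, 0.5]
width: 28.0
gripper_force: 0.0
```

Call:
servo_tool --plan '[[[0.1, 0, 0, 0, 0], [0.1, 0, 0, 0, 0], [0.1, 0, 0, 0, 0], [0.1, 0, 0, 0, 0]]]' --force 4

```text
t: 16.0
position: [464.9, -78.1, 90.2]
ee_rot: [[-0.969, 0.247, -0.0], [0.247, 0.969, -0.0], [0.0, -0.0, -1.0]]
wrist_force: [-0.8, -1.0, 2.0]
width: 15.8
gripper_force: 4.0
```

```bash
python3 -c "
from h import *
np.save('p0.npy',look())"
```

```text
needle 180.8 16.2 mark (77.6, 88.4) pos [465.  -78.1  90.1] F [-1.9  0.2  5.2] 4.001561477780342 16.2
```

Call:
servo_tool --plan '[[[0.1, 0.3, 0, 0.02, 0], [0.1, 0.6, 0, 0.07, 0], [0.1, 0.89, 0, 0.16, 0], [0.1, 0.89, 0, 0.16, 0], [0.1, 0.89, 0, 0.16, 0]]]'

```text
t: 16.7
position: [456.3, -76.0, 88.2]
ee_rot: [[-0.969, 0.247, -0.0], [0.247, 0.969, -0.0], [0.0, -0.0, -1.0]]
wrist_force: [2.3, -0.8, 1.3]
width: 16.1
gripper_force: 4.0
```

```bash
python3 -c "
from h import *
np.save('p20.npy',look())"
```

```text
needle 184.0 21.8 mark (90.9, 97.4) pos [456.3 -76.   88.2] F [ 1.7 -1.7  1.6] 4.000030271708965 16.9
```

Call:
servo_tool --plan '[[[0.1, 0.3, 0, 0.14, 0], [0.1, 0.6, 0, 0.32, 0], [0.1, 0.78, 0, 0.45, 0], [0.1, 0.78, 0, 0.45, 0], [0.1, 0.78, 0, 0.45, 0]]]'

```text
t: 17.4
position: [448.1, -73.8, 83.4]
ee_rot: [[-0.969, 0.247, -0.001], [0.247, 0.969, 0.0], [0.001, -0.0, -1.0]]
wrist_force: [2.2, -0.3, -0.5]
width: 15.9
gripper_force: 4.0
```

```bash
python3 -c "
from h import *
np.save('p40.npy',look())"
```

```text
needle 187.1 19.2 mark (106.6, 102.3) pos [448.1 -73.8  83.5] F [ 0.2 -0.5 -1.3] 3.999655432999134 17.6
```

```bash
cat >> h.py <<'E'
def fit(im,zc=142.3,d=(.4,-.4),full=False):
    w=np.maximum(0,im[:,:,0]-np.maximum(im[:,:,1],im[:,:,2])-2)
    c=np.array([500.3,59.2,0])-12*X+zc*Z; h=proj("side",c)+d
    x0,y0=int(h[0])-8,int(h[1])-12; W=w[y0:y0+24,x0:x0+13]; best=[]
    ys,xs=np.mgrid[y0:y0+24,x0:x0+13]
    for t in np.arange(60,260,1.):
        a=np.radians(t); v=np.sin(a)*-Y+np.cos(a)*Z; p=np.array([proj("side",c+k*v)+d for k in np.r_[-8:-3:.5,3:24:.5]])
        m=np.exp(-((xs[...,None]-p[:,0])**2+(ys[...,None]-p[:,1])**2)/(2*.5**2)).sum(-1)
        best.append((W*m).sum()/np.sqrt((m*m).sum()*(W*W).sum()))
    b=np.array(best); i=b.argmax(); q=slice(max(i-6,0),i+7); k=np.polyfit(np.arange(60,260)[q],b[q],2)
    return round(float(-k[1]/2/k[0]),1),round(float(b[i]),3)
E
python3 -c "
from h import *
for f in('i2','i3','i4','i5','p0','p20','p40'):
    im=np.load(f+'.npy');print(f,mark(im),[fit(im,143.3 if f=='i2' else 142.3,d) for d in((.4,-.4),(.2,-.4),(.3,-.6))])
"
```

```text
i2 (-1.1, 102.0) [(90.2, 0.909), (92.1, 0.884), (92.8, 0.915)]
i3 (58.4, 97.5) [(178.3, 0.948), (176.2, 0.938), (177.5, 0.944)]
i4 (69.3, 111.9) [(179.7, 0.947), (177.3, 0.944), (178.4, 0.95)]
i5 (77.6, 95.0) [(179.4, 0.943), (177.3, 0.936), (178.5, 0.94)]
p0 (77.6, 88.4) [(176.7, 0.938), (174.2, 0.921), (175.9, 0.931)]
p20 (90.9, 97.4) [(181.7, 0.96), (178.8, 0.94), (180.3, 0.94)]
p40 (106.6, 102.3) [(188.1, 0.955), (184.8, 0.95), (186.4, 0.959)]
```

Call:
servo_tool --plan '[[[0.32, 0, 0, 0, 0], [0.32, 0, 0, 0, 0], [0.32, 0, 0, -2.5, 0], [0.32, -1.6, 0, -2.5, 0], [0.32, -3.1, 0, -2.5, 0], [0.32, -3.1, 0, -1, 0], [0.32, -3.1, 0, -0.2, 0], [0.32, -3.1, 0, -0.2, 0]]]'

```text
t: 18.4
position: [477.2, -81.1, 84.6]
ee_rot: [[-0.969, 0.247, -0.004], [0.247, 0.969, 0.001], [0.004, 0.0, -1.0]]
wrist_force: [-0.2, -0.5, -0.1]
width: 27.9
gripper_force: 0.0
```

```bash
cat >> h.py <<'E'
def go(f):
    im=look(); np.save(f,im); print(f,fit(im))
E
python3 -c "
from h import *
go('q0.npy')"
```

```text
needle 186.6 20.1 mark (106.5, 101.7) pos [478.8 -81.7  86.1] F [0.2 0.4 0.6] 0.0 18.6
q0.npy (187.5, 0.955)
```

Call:
servo_tool --plan '[[[0.1, 0, 0, 0, 0], [0.1, 0, 0, 0, 0], [0.1, 0, 0, 0, 0], [0.1, 0, 0, 0, 0], [0.1, 0.3, 0, -0.17, 0], [0.1, 0.6, 0, -0.31, 0], [0.1, 0.6, 0, -0.31, 0]]]' --force 4

```text
t: 19.3
position: [473.2, -80.2, 89.1]
ee_rot: [[-0.969, 0.247, 0.001], [0.247, 0.969, -0.0], [-0.001, -0.0, -1.0]]
wrist_force: [2.5, -0.4, -0.9]
width: 15.8
gripper_force: 4.0
```

Call:
servo_tool --plan '[[[0.1, 0.3, 0, -0.1, 0], [0.1, 0.6, 0, -0.15, 0], [0.1, 0.89, 0, -0.16, 0], [0.1, 0.89, 0, -0.16, 0]]]'

```text
t: 19.7
position: [464.3, -78.0, 90.7]
ee_rot: [[-0.969, 0.247, 0.0], [0.247, 0.969, -0.0], [-0.0, -0.0, -1.0]]
wrist_force: [2.5, -1.0, -0.4]
width: 16.2
gripper_force: 4.0
```

```bash
python3 -c "
from h import *
go('q35.npy')"
```

```text
needle 206.0 20.1 mark (118.2, 72.4) pos [464.5 -78.1  90.5] F [ 1.7 -0.  -0.1] 3.9981038868427277 19.9
q35.npy (203.9, 0.94)
```

Call:
servo_tool --plan '[[[0.1, 0.3, 0, 0.02, 0], [0.1, 0.6, 0, 0.07, 0], [0.1, 0.89, 0, 0.16, 0], [0.1, 1.19, 0, 0.3, 0], [0.1, 1.49, 0, 0.48, 0], [0.1, 1.49, 0, 0.48, 0]]]'

```text
t: 20.5
position: [448.9, -74.0, 85.2]
ee_rot: [[-0.969, 0.247, -0.002], [0.247, 0.969, 0.0], [0.002, -0.0, -1.0]]
wrist_force: [2.4, -0.4, -1.4]
width: 15.9
gripper_force: 4.0
```

```bash
python3 -c "
from h import *
go('q70.npy')"
```

```text
needle 185.3 20.9 mark (-5.4, 48.5) pos [449.  -74.1  85.2] F [ 0.2 -0.8 -3. ] 3.9969272911548615 20.7
q70.npy (185.6, 0.948)
```

Call:
servo_tool --plan '[[[0.32, 0, 0, 0, 0], [0.32, 0, 0, 0, 0], [0.32, 0, 0, -2.5, 0], [0.32, -1.6, 0, -2.5, 0], [0.32, -3.0, 0, -2.5, 0], [0.32, -3.0, 0, -1, 0], [0.32, -3.0, 0, 0, 0], [0.32, -3.0, 0, 0, 0]]]'

```text
t: 21.5
position: [477.4, -81.2, 84.0]
ee_rot: [[-0.969, 0.247, -0.004], [0.247, 0.969, 0.001], [0.004, 0.0, -1.0]]
wrist_force: [-0.5, 0.1, -0.1]
width: 28.1
gripper_force: 0.0
```

```bash
python3 -c "
from h import *
go('r0.npy')"
```

```text
needle 183.6 17.8 mark (32.8, 41.9) pos [479.  -81.7  85.8] F [-0.2  0.1  0.1] 0.0 21.7
r0.npy (180.6, 0.965)
```

The needle rose to about 204° and then fell back to about 183°, so the peak has been passed. I'll regrip and sweep back in small steps.

Call:
servo_tool --plan '[[[0.32, 0, 0, -2.5, 0], [0.32, 1.5, 0, -2.5, 0], [0.32, 3.0, 0, -2.5, 0], [0.32, 3.0, 0, -1, 0], [0.32, 3.0, 0, 0, 0], [0.32, 3.0, 0, 0, 0], [0.1, 3.0, 0, 0, 0], [0.1, 3.0, 0, 0, 0]]]' --force 4

```text
t: 22.5
position: [450.6, -74.6, 86.0]
ee_rot: [[-0.969, 0.247, 0.001], [0.247, 0.969, -0.0], [-0.001, -0.0, -1.0]]
wrist_force: [-1.3, -2.8, 0.8]
width: 15.8
gripper_force: 4.5
```

Call:
servo_tool --plan '[[[0.1, 0, 0, 0, 0], [0.1, 0, 0, 0, 0], [0.1, 0, 0, 0, 0]]]'

```text
t: 22.8
position: [450.5, -74.5, 86.0]
ee_rot: [[-0.969, 0.247, 0.001], [0.247, 0.969, -0.0], [-0.001, -0.0, -1.0]]
wrist_force: [0.8, 0.0, 0.5]
width: 15.9
gripper_force: 4.0
```

```bash
python3 -c "
from h import *
go('s0.npy')"
```

```text
needle 183.6 17.5 mark (-55.7, 46.6) pos [450.6 -74.5  86. ] F [0.6 0.1 2.2] 3.999870792031288 23.0
s0.npy (180.4, 0.966)
```

Call:
servo_tool --plan '[[[0.1, -0.25, 0, -0.15, 0], [0.1, -0.49, 0, -0.26, 0], [0.1, -0.49, 0, -0.26, 0], [0.1, -0.49, 0, -0.26, 0]]]'

```text
t: 23.4
position: [453.9, -75.3, 88.0]
ee_rot: [[-0.969, 0.247, -0.002], [0.247, 0.969, 0.0], [0.002, -0.0, -1.0]]
wrist_force: [-3.6, 0.1, -0.8]
width: 16.2
gripper_force: 4.0
```

```bash
python3 -c "
from h import *
go('s1.npy')"
```

```text
needle 183.9 21.4 mark (-56.6, 46.7) pos [454.1 -75.3  88.1] F [-3.1  0.6  0.4] 3.9999543875455856 23.6
s1.npy (181.3, 0.973)
```

Call:
servo_tool --plan '[[[0.1, -0.25, 0, -0.1, 0], [0.1, -0.49, 0, -0.16, 0], [0.1, -0.49, 0, -0.16, 0], [0.1, -0.49, 0, -0.16, 0]]]'

```text
t: 24.0
position: [460.0, -76.8, 90.0]
ee_rot: [[-0.969, 0.247, 0.001], [0.247, 0.969, -0.0], [-0.001, -0.0, -1.0]]
wrist_force: [-1.9, 1.4, 0.1]
width: 15.9
gripper_force: 4.0
```

```bash
python3 -c "
from h import *
go('s2.npy')"
```

```text
needle 197.9 20.0 mark (-51.3, 49.3) pos [459.8 -76.8  89.8] F [-1.8  1.6 -1.3] 3.99552796036005 24.2
s2.npy (196.0, 0.948)
```

Call:
servo_tool --plan '[[[0.1, -0.25, 0, -0.04, 0], [0.1, -0.5, 0, -0.05, 0], [0.1, -0.5, 0, -0.05, 0], [0.1, -0.5, 0, -0.05, 0]]]'

```text
t: 24.6
position: [464.8, -78.1, 90.4]
ee_rot: [[-0.969, 0.247, 0.001], [0.247, 0.969, -0.0], [-0.001, -0.0, -1.0]]
wrist_force: [-2.7, 0.2, -2.3]
width: 16.1
gripper_force: 4.0
```

```bash
python3 -c "
from h import *
go('s3.npy')"
```

```text
needle 198.4 20.7 mark (-52.1, 49.3) pos [464.7 -78.1  90.3] F [-1.2  0.2 -4. ] 3.995237946510315 24.8
s3.npy (196.4, 0.948)
```

Call:
servo_tool --plan '[[[0.1, -0.25, 0, 0.01, 0], [0.1, -0.5, 0, 0.05, 0], [0.1, -0.5, 0, 0.05, 0], [0.1, -0.5, 0, 0.05, 0]]]'

```text
t: 25.2
position: [469.6, -79.4, 89.8]
ee_rot: [[-0.969, 0.247, 0.001], [0.247, 0.969, -0.0], [-0.001, -0.0, -1.0]]
wrist_force: [-1.1, 0.3, -1.7]
width: 15.9
gripper_force: 4.0
```

```bash
python3 -c "
from h import *
go('s4.npy')"
```

```text
needle 196.3 20.0 mark (118.4, 57.4) pos [469.5 -79.4  89.8] F [-0.7 -0.9 -3.1] 3.9979713410139084 25.4
s4.npy (195.1, 0.948)
```

Call:
servo_tool --plan '[[[0.1, -0.25, 0, 0.06, 0], [0.1, -0.5, 0, 0.16, 0], [0.1, -0.5, 0, 0.16, 0], [0.1, -0.5, 0, 0.16, 0]]]'

```text
t: 25.8
position: [474.8, -80.6, 88.4]
ee_rot: [[-0.969, 0.247, 0.001], [0.247, 0.969, -0.0], [-0.001, -0.0, -1.0]]
wrist_force: [-0.6, 0.2, -0.7]
width: 15.9
gripper_force: 4.0
```

```bash
python3 -c "
from h import *
go('s5.npy')"
```

```text
needle 190.8 19.1 mark (115.6, 84.5) pos [474.7 -80.6  88.4] F [ 0.3 -0.1 -0.5] 3.999815136194229 26.0
s5.npy (191.2, 0.957)
```

```bash
python3 -c "
from h import *
c=np.array([465.4,-77.8,70])+8*Y; th=np.radians(np.arange(60,185,1))
for f in('q0','q35','q70','r0','s0','s1','s2','s3','s4','s5'):
    g=np.load(f+'.npy').min(2).astype(np.float32);S=0
    for r in np.arange(26,31,1.):
        u=np.array([proj('side',c+r*(np.sin(t)*-X+np.cos(t)*Z)) for t in th],np.float32);S=S+cv2.remap(g,u[:,0].copy(),u[:,1].copy(),1).ravel()/5
    print(f,fit(np.load(f+'.npy')),S[::5].astype(int).tolist())
"
```

```text
q0 (187.5, 0.955) [26, 24, 23, 21, 18, 16, 18, 31, 65, 96, 86, 45, 24, 23, 28, 38, 59, 82, 85, 72, 50, 58, 83, 101, 97]
q35 (203.9, 0.94) [39, 38, 37, 35, 31, 29, 28, 25, 23, 20, 22, 41, 71, 89, 69, 50, 60, 81, 85, 71, 46, 57, 83, 101, 97]
q70 (185.6, 0.948) [28, 30, 28, 27, 26, 25, 22, 21, 18, 18, 18, 19, 19, 19, 25, 39, 60, 82, 87, 75, 53, 57, 82, 101, 98]
r0 (180.6, 0.965) [25, 23, 23, 21, 20, 19, 17, 16, 15, 16, 18, 18, 19, 22, 27, 37, 59, 82, 86, 74, 50, 57, 83, 101, 98]
s0 (180.4, 0.966) [24, 24, 22, 20, 18, 18, 17, 14, 15, 16, 18, 19, 18, 21, 27, 38, 60, 82, 86, 73, 50, 57, 83, 101, 98]
s1 (181.3, 0.973) [23, 21, 23, 21, 18, 16, 15, 15, 14, 15, 17, 17, 17, 22, 25, 37, 59, 84, 91, 80, 54, 58, 83, 100, 98]
s2 (196.0, 0.948) [24, 21, 18, 16, 14, 13, 12, 13, 14, 19, 19, 21, 23, 24, 32, 55, 86, 105, 97, 73, 47, 56, 83, 101, 98]
s3 (196.4, 0.948) [25, 21, 17, 19, 16, 13, 13, 14, 16, 19, 20, 23, 28, 45, 75, 96, 91, 88, 85, 71, 48, 57, 83, 101, 98]
s4 (195.1, 0.948) [25, 24, 22, 21, 19, 17, 15, 12, 14, 14, 15, 29, 56, 76, 66, 49, 60, 81, 85, 71, 47, 57, 83, 101, 98]
s5 (191.2, 0.957) [23, 23, 23, 23, 19, 16, 15, 13, 16, 28, 51, 77, 68, 42, 29, 37, 59, 81, 87, 73, 49, 58, 83, 101, 98]
```

Call:
servo_tool --plan '[[[0.32, 0, 0, 0, 0], [0.32, 0, 0, 0, 0], [0.32, 0, 0, 0, 0]]]'

```text
t: 26.3
position: [474.4, -80.6, 88.4]
ee_rot: [[-0.969, 0.247, 0.001], [0.247, 0.969, -0.0], [-0.001, -0.0, -1.0]]
wrist_force: [-0.4, 0.1, -0.2]
width: 28.1
gripper_force: 0.0
```

```bash
cat >> h.py <<'E'
def mk2(im):
    c=np.array([465.4,-77.8,70])+8*Y; th=np.radians(np.arange(80,175,1.))
    def prof(g):
        S=0
        for r in np.arange(26,31,1.):
            u=np.array([proj('side',c+r*(np.sin(t)*-X+np.cos(t)*Z)) for t in th],np.float32);S=S+cv2.remap(g.min(2).astype(np.float32),u[:,0].copy(),u[:,1].copy(),1).ravel()/5
        return S
    S=np.maximum(0,prof(im)-prof(np.load("i2.npy"))-6)
    return round(float((np.degrees(th)*S).sum()/S.sum()),1),round(float(S.max()),1)
def patch(im): return im[194:220,335:349].astype(float)
def go(f):
    im=look(); np.save(f,im); print(f,"FIT",fit(im),"MK",mk2(im))
E
python3 -c "
from h import *
go('t0.npy')
for f in('q0','q35','s4','s3','s2','s1','s0','r0'): print(f,mk2(np.load(f+'.npy')))
fs=['i3','i4','i5','p0','p20','p40','q0','q35','q70','r0','s0','s1','s2','s3','s4','s5','t0']
for f in('q70','r0','s1','s2','s3','s4'): print(f,sorted((round(float(np.abs(patch(np.load(f+'.npy'))-patch(np.load(k+'.npy'))).mean()),1),k) for k in fs)[1:5])
"
```

```text
needle 190.9 18.9 mark (115.6, 84.3) pos [474.1 -80.5  88.3] F [-0.1 -0.5 -0.5] 0.0 26.5
t0.npy FIT (191.2, 0.956) MK (116.5, 53.9)
q0 (105.8, 74.6)
q35 (119.0, 63.4)
s4 (125.1, 50.2)
s3 (132.8, 54.1)
s2 (141.1, 22.5)
s1 (154.9, 1.6)
s0 (nan, 0.0)
r0 (nan, 0.0)
q70 [(1.4, 's0'), (1.5, 'r0'), (1.7, 'i4'), (1.8, 'i3')]
r0 [(1.1, 's0'), (1.4, 's1'), (1.5, 'q70'), (1.7, 'i4')]
s1 [(1.2, 's0'), (1.4, 'p20'), (1.4, 'r0'), (1.5, 'i4')]
s2 [(1.0, 's3'), (1.3, 's4'), (1.6, 's5'), (1.6, 't0')]
s3 [(1.0, 's2'), (1.2, 's4'), (1.5, 's5'), (1.6, 't0')]
s4 [(1.2, 's3'), (1.3, 's2'), (1.3, 's5'), (1.3, 't0')]h.py:73: RuntimeWarning: invalid value encountered in scalar divide
  return round(float((np.degrees(th)*S).sum()/S.sum()),1),round(float(S.max()),1)
```

Call:
servo_tool --plan '[[[0.1, 0, 0, 0, 0], [0.1, 0, 0, 0, 0], [0.1, 0, 0, 0, 0], [0.1, 0.4, 0, -0.14, 0], [0.1, 0.8, 0, -0.22, 0], [0.1, 0.8, 0, -0.22, 0], [0.32, 0.8, 0, -0.22, 0], [0.32, 0.8, 0, -0.22, 0]]]'

```text
t: 27.3
position: [465.6, -78.3, 90.4]
ee_rot: [[-0.969, 0.247, -0.001], [0.247, 0.969, 0.0], [0.001, -0.0, -1.0]]
wrist_force: [-0.4, 0.3, -0.0]
width: 26.9
gripper_force: 0.0
```

```bash
python3 -c "
from h import *
go('t1.npy')"
```

```text
needle 189.9 17.7 mark (118.5, 47.5) pos [466.  -78.4  90.4] F [ 0.3 -0.4 -1. ] 0.0 27.5
t1.npy FIT (190.6, 0.938) MK (126.9, 45.0)
```

Call:
servo_tool --plan '[[[0.1, 0, 0, 0, 0], [0.1, 0, 0, 0, 0], [0.1, 0, 0, 0, 0], [0.1, 0.35, 0, 0.0, 0], [0.1, 0.7, 0, 0.06, 0], [0.1, 0.7, 0, 0.06, 0], [0.32, 0.7, 0, 0.06, 0], [0.32, 0.7, 0, 0.06, 0]]]'

```text
t: 28.3
position: [458.5, -76.5, 89.6]
ee_rot: [[-0.969, 0.247, -0.002], [0.247, 0.969, 0.0], [0.002, -0.0, -1.0]]
wrist_force: [0.6, -0.1, -0.1]
width: 26.9
gripper_force: 0.0
```

```bash
python3 -c "
from h import *
go('t2.npy')"
```

```text
needle 186.6 20.2 mark (-54.6, 47.1) pos [459.1 -76.7  89.7] F [ 0.   0.1 -0.3] 0.0 28.5
t2.npy FIT (187.5, 0.957) MK (136.5, 43.0)
```

Call:
servo_tool --plan '[[[0.1, 0, 0, 0, 0], [0.1, 0, 0, 0, 0], [0.1, 0, 0, 0, 0], [0.1, 0.35, 0, 0.1, 0], [0.1, 0.6, 0, 0.2, 0], [0.1, 0.6, 0, 0.2, 0], [0.32, 0.6, 0, 0.2, 0], [0.32, 0.6, 0, 0.2, 0]]]'

```text
t: 29.3
position: [452.6, -75.0, 87.6]
ee_rot: [[-0.969, 0.247, -0.002], [0.247, 0.969, 0.0], [0.002, -0.0, -1.0]]
wrist_force: [0.9, -0.6, -0.8]
width: 26.9
gripper_force: 0.0
```

```bash
python3 -c "
from h import *
go('t3.npy')"
```

```text
needle 184.0 20.0 mark (-55.8, 46.7) pos [453.3 -75.2  87.7] F [ 0.9 -0.7  0.6] 0.0 29.5
t3.npy FIT (181.6, 0.962) MK (148.0, 4.1)
```

Released readings are clean: 187.5° at mark angles 106° and 136.5°, and about 191° at 116° and 127°. The peak is therefore at mark ≈121°. Turning back to it.

Call:
servo_tool --plan '[[[0.1, 0, 0, 0, 0], [0.1, 0, 0, 0, 0], [0.1, 0, 0, 0, 0], [0.1, -0.3, 0, -0.12, 0], [0.1, -0.6, 0, -0.2, 0], [0.1, -0.95, 0, -0.25, 0], [0.1, -1.3, 0, -0.26, 0], [0.1, -1.6, 0, -0.22, 0]]]' --force 4

```text
t: 30.3
position: [469.6, -79.3, 90.1]
ee_rot: [[-0.969, 0.247, -0.0], [0.247, 0.969, -0.0], [-0.0, -0.0, -1.0]]
wrist_force: [-2.7, 1.7, 0.2]
width: 16.1
gripper_force: 4.0
```

Call:
servo_tool --plan '[[[0.1, -0.3, 0, 0.06, 0], [0.1, -0.3, 0, 0.06, 0], [0.32, -0.3, 0, 0.06, 0], [0.32, -0.3, 0, 0.06, 0], [0.32, -0.3, 0, 0.06, 0]]]'

```text
t: 30.8
position: [473.0, -80.3, 89.8]
ee_rot: [[-0.969, 0.247, 0.002], [0.247, 0.969, -0.001], [-0.002, -0.0, -1.0]]
wrist_force: [-0.0, 0.2, -0.3]
width: 27.6
gripper_force: 0.0
```

```bash
python3 -c "
from h import *
go('u0.npy')"
```

```text
needle 189.6 18.5 mark (114.6, 95.0) pos [472.4 -80.   89.6] F [-0.2  0.2 -0.9] 0.0 31.0
u0.npy FIT (190.2, 0.941) MK (114.8, 68.7)
```

Call:
servo_tool --plan '[[[0.1, 0, 0, 0, 0], [0.1, 0, 0, 0, 0], [0.1, 0, 0, 0, 0], [0.1, 0.25, 0, -0.07, 0], [0.1, 0.5, 0, -0.12, 0], [0.1, 0.5, 0, -0.12, 0], [0.32, 0.5, 0, -0.12, 0], [0.32, 0.5, 0, -0.12, 0]]]'

```text
t: 31.8
position: [466.5, -78.6, 90.6]
ee_rot: [[-0.969, 0.247, -0.001], [0.247, 0.969, 0.0], [0.001, -0.0, -1.0]]
wrist_force: [0.5, -0.4, 0.5]
width: 27.0
gripper_force: 0.0
```

```bash
python3 -c "
from h import *
go('u1.npy')"
```

```text
needle 189.6 17.9 mark (117.6, 76.8) pos [466.9 -78.7  90.6] F [-0.1 -0.7  0.6] 0.0 32.0
u1.npy FIT (190.2, 0.937) MK (121.7, 55.6)
```

Call:
servo_tool --plan '[[[0.34, 0, 0, -1, 0], [0.34, 0, 0, -3, 0], [0.34, 0, 0, -6, 0], [0.34, 0, 0, -10, 0], [0.34, 0, 0, -12, 0], [0.34, 0, 0, -12, 0]]]'

```text
t: 32.6
position: [469.5, -79.4, 214.3]
ee_rot: [[-0.969, 0.247, 0.007], [0.247, 0.969, -0.002], [-0.007, -0.001, -1.0]]
wrist_force: [0.3, -0.6, 0.4]
width: 29.7
gripper_force: 0.0
```

```bash
python3 -c "
from h import *
go('f.npy')
u,sr,im=dial(142.3,dx=(.4,-.4));show('pics/f.png',u,im,sr)" 2>/dev/null
```

```text
needle 189.7 17.5 mark (117.8, 75.1) pos [466.2 -78.4 209.5] F [-0.2 -0.1 -0.5] 0.0 32.8
f.npy FIT (190.3, 0.937) MK (121.5, 53.9)
```

View pics/f.png

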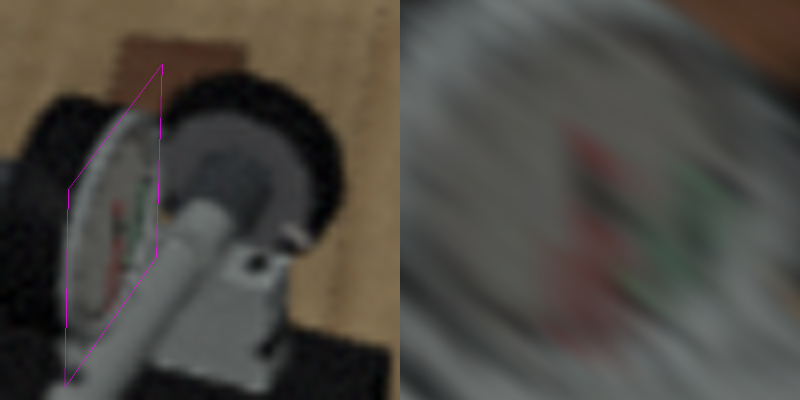

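The needle stands just past six o'clock, at its furthest clockwise (red, warped (585,290)). The paint mark is at (293,235), and the robot is clear of everything.

```bash
python3 -c "
from bench import arm
print(arm.close_job())"
```

```text
the job is handed in; nothing more can be done
None
```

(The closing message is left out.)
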